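Re-index a mitre box: spring pin to the next detent hole

ROBOT

A 6-joint arm with a two-finger parallel gripper is mounted at the origin on a cart in front of the work surface, level with it; the furniture and walls round the work are solid. World frame = base frame: x ahead of the robot, y to its left, z up, the work surface at z = 0. Lengths are in mm, angles in rad, forces in N, time in s.
With the tool pointing down it reaches from about 400 to 925 mm from the base axis. Payload 12.5 kg.
Tool frame: the origin (TCP) lies on the front face of the gripper's body, between the roots of the fingers; the fingertips stand 78 mm ahead of it and the grasp point (between the pads) lies 59 mm ahead of it (env.nose_length is the distance from the TCP to the fingertips, in mm); z points along the fingers, y is the line along which they close (so a half turn about z gives the same grasp; the last joint's range is limited). The gripper opens to 95 mm and grips with 3 to 60 N. Pads are 20 mm wide; open, the fingers measure 119 mm over their backs; the gripper's body (75 mm by 180 mm) begins 59 mm behind the grasp point.
Start: joints at [1.182, 0.491, 1.559, -0, 1.092, -0.106], TCP at [174.383, 600.19, 292.261] pointing down, gripper open.
Joint ranges: [-3.1, 3.1], [-0.84, 2.19], [0.05, 2.79], [-1.13, 4.28], [0.06, 2.93], [-2.69, 2.69]. Speed limits (rad/s): [2.22, 2.22, 2.79, 3.14, 3.14, 3.14].

INTERFACE

Orientations are given as [roll, pitch, yaw] about the fixed x, y, z axes, in that order (R = Rz(yaw) Ry(pitch) Rx(roll)).
In Python, from cell import env gives the robot as it stands.
- The arm moves only by the tool jog_arm, never from a script. Its argument "motion" is a list of rows, each a list of 7 numbers: the turn, a rotation vector about the tool's x, y, z in degrees, then the shift along the tool's x, y, z in mm, then the finger opening in mm, from 0 to 95.1. In form: [[wx, wy, wz, x, y, z, hand], ...]. A call has 1 to 10 rows; each row shifts and turns the commanded pose from where the row before left it, along the tool's axes as they then stand; what a row does not reach is not made up. A row lasts 1/8 s, in which the tool goes at most 62.5 mm and 10.7 degrees, less where a joint would pass 70% of its speed; a pose out of reach is approached as far as the arm can. A call is refused whole if a number of a shift passes 62.5 or a number of a turn 10.7, either way. A call with a gripper value outside its range is refused whole. The fingers move at their own pace and stop on an object; the grip force is fixed at half the most. Time passes only in rows, so rows that do not move let the fingers close. It gives the time, the measured TCP pose, the force, the opening and the grip force at its end, in the units of the state.
- env.state(): the state, without advancing time (a new reading comes with each control period).
- env.read_camera(name): name is "side" or "top" or "wrist"; returns a dict with "color" (420x560x3 uint8, red, green, blue), "z_map" (420x560 float32, mm along the optical axis (not along the pixel's ray), 0 where there is no reading), "camera_matrix" (3x3 intrinsics, pixels), "k1" (the pictures are not rectified: a ray, as slopes to the right and down, at radius r is drawn at 1 + k1 r^2 times it, then the intrinsics apply), "world_to_cam" (4x4, takes a point from world to camera coordinates). Camera axes: x right, y up, looking along -z (the intrinsics and any distortion apply to the point x, -y, -z); pixel columns grow to the right and rows downward; lengths in mm; the calibration is good to about 2 mm. A picture is of the moment at which its call begins.
- env.job_done(): hands the job in; it is judged then, once.
Trained networks look in the newest picture that a camera, given by its name, has taken for a name from the list of things; names that differ only in an ending like _2 or _b are one class to them, and where a whole thing is asked for, a point or a joint stands for the part that bears it (a point fixed in the world has none). Each returns a list of dicts, best first, with "score" (0 to 1); they miss things now and then, are a little off and sometimes report something else, mostly with a low value. They report only what shows in the picture. A call takes as long as a camera call.
- env.recognise(camera, thing): "location" ([column, row] in pixels, amid what is visible of it).
The state is a dict: "t": time; "joints": joint angles; "qvel": joint speeds; "tau": joint torques, N m; "eef_pos": TCP position; "tcp_rot": TCP orientation; "ft_force": force on the tool from outside, world axes, zero at the start; "moment": the same for the moment, N m; "opening": opening from 0.0 (shut) to 1.0 (fully open); "grip_force": force on a finger pad.
Only numpy, scipy, OpenCV 4.12 (cv2) and the standard library are available. Lean on these libraries where they do the work, as an engineer would, in place of code of your own. Each camera call takes 0.05 s, during which the arm holds its last target. There are 200 camera calls.

TASK

The saw-guide arm of the mitre box is pinned square. Draw its spring index pin, swing the arm to the robot's left and let the pin drop fully home in the first hole it meets there (not the one beyond), feeling for the hole rather than forcing: never load the pin hard against the plate. Then let go, leaving the pine strip on the bed, the pencil and the cork block where they lie.

Things in the scene. Friction and masses are not known exactly. Their poses are not given: they have to be found in the camera images.
- pivot (a point): Mitre box screwed to the bench: grey cast base 276 wide, wooden bed (top 54 mm up, front edge 48 mm before the axis), fence (top 93). This point: on the vertical axis of the swing arm, 29 mm above the bench (upper face of the detent plate). Its -x runs along the arm when square (towards the robot), +y to the left along the fence, z up. Base front 138 mm from it.
- knob (a point): Centre of the black cylindrical pull knob of the index pin: 24 mm across, 33 mm tall, upright; with the pin home its top is 100 mm and its underside 67 mm above the bench. It is 115 mm from the pivot axis and moves with pin and arm. Below it, fixed to the arm, stands a round steel housing 28 mm across, 43 to 64 mm above the bench, on the arm (32 mm wide, 31 to 43 mm up).
- index_pin (a joint): How far the pin is drawn up, m: 0 fully home in a hole, 0.011 tip level with the plate's face (it then rides on the face), 0.016 upper stop. The spring always pushes it down: 4.5 N at 0, 7.5 N at 0.011. Pin 8 mm across with a bevelled tip. It stays up only while held or standing on the plate (let down in the slot beside the square hole it stops at 0.006). Do not load it over 20 N.
- swing_arm (a joint): Angle of the arm about the pivot, rad: 0 square to the fence (pinned there at the start), positive to the robot's left. The knob lies at pivot + 0.115*(-cos a, sin a) in the pivot point's x, y. Free range -1.12 to 1.12; about 3 N at the knob overcomes its friction. Slotted steel saw guides stand on the arm 64 mm before and 34 mm behind the pivot, tops 103 mm above the bench.
- quadrant: Arched front rim of the base under the pin, carrying the 5 mm steel detent plate (33 mm wide, centre line 115 mm from the pivot). Origin at the pivot, on the bench. Plate holes (10 mm): each side, the first 24 to 40 deg from square, the next 20 deg on. The plate is clamped round by hand, so the angle differs each time, unmeasured. The slot round the square hole ends 2 to 19 deg each side.
- strip_mid (a point): Middle of the loose pine strip 22 x 200 x 15 mm that lies on the bed against the fence, its length along the fence. Must not be disturbed.
- pencil: Loose pencil, 158 mm long, 8 mm thick, on the bench to the right of the mitre box. Must not be disturbed.
- cork_block: Loose cork sanding block 63 x 110 x 34 mm on the bench to the left of the mitre box; origin at the centre of its underside. Must not be disturbed.

How it is judged (in metres and radians):
On the way:
1. the pin is drawn clear of the square hole, the arm still near square (value of joint index_pin above 0.0105 m and value of joint swing_arm below 0.2 rad), for 0.1 s.
At the end, for the whole second after the job is handed in: The index pin is home (within 2 mm of fully down) in the first detent hole to the left of square (arm between 23.2 and 41 deg, where only that hole can lie), the arm at rest; the strip is within 12 mm, pencil and cork block within 20 mm of where they lay (value of joint index_pin below 0.002 m and value of joint swing_arm between 0.405 and 0.715 rad and distance of strip_mid from where it was at the start of the episode below 0.012 m and distance of each of pencil, cork_block from where it was at the start of the episode below 0.02 m and velocity of joint swing_arm between -0.05 and 0.05 rad/s); the robot touches nothing.
It fails at once if the index pin is loaded against plate or rim with more than 20 N (forced) (contact force between index_pin and quadrant above 20 N).
It fails at once if the strip, pencil or cork block is knocked away (over 30 mm) (distance of any of strip_mid, pencil, cork_block from where it was at the start of the episode above 0.03 m).
It also fails if it takes over 51 s, if anything falls off the work surface, if the arm or the gripper's body presses on something with over 40 N, if the wrist force passes 120 N, or if a joint passes its speed limit or range.

## Working session

There is one attempt and no reset: what is moved stays moved. The work goes in short steps, Python scripts to look and compute and a tool call to move; the robot and the scene stay as the last step left them, time stands still between calls to the robot, and variables do not carry over. Pictures are saved under pics/ and viewed, at most 10 in all, crops included, and the job is handed in when it is done.

Besides the shell and the picture viewer there is one more tool, called after ">>>" as name(argument=value, ...), one argument or row to a line, values as JSON. jog_arm: Moves the arm, as the interface text tells. Its arguments: {"type":"object","properties":{"motion":{"type":"array"}},"required":["motion"]}

```bash
mkdir -p pics; cat > h.py <<'E'
import numpy as np, cv2
from cell import env
def world(c,u,v,z=None,d=None):
    K=c["camera_matrix"]; k1=c["k1"]
    p=np.array([(u-K[0,2])/K[0,0],(v-K[1,2])/K[1,1]]); s=p.copy()
    for _ in range(20): s=p/(1+k1*(s@s))
    ray=np.array([s[0],-s[1],-1.]); T=np.linalg.inv(c["world_to_cam"])
    if z is not None:
        r=T[:3,:3]@ray; d=(z-T[2,3])/r[2]
    return T[:3,:3]@(ray*d)+T[:3,3]
E
python3 - <<'E'
from h import *
print({k:np.round(v,3) for k,v in env.state().items()})
ims=[]
for n in ["side","top"]:
    c=env.read_camera(n); cv2.imwrite(f"pics/{n}.png",c["color"][:,:,::-1])
    np.savez(n+".npz",**c)
    for t in ["pivot","knob","quadrant","strip_mid","pencil","cork_block"]:
        for r in env.recognise(n,t)[:2]:
            u,v=r["location"]; d=c["z_map"][int(v),int(u)]
            print(n,t,round(r["score"],2),np.round([u,v]),d,np.round(world(c,u,v,d=d)))
E
```

```text
{'t': np.float64(0.0), 'joints': array([ 1.182,  0.492,  1.559, -0.   ,  1.092, -0.106]), 'qvel': array([-0.002, -0.002,  0.001, -0.001,  0.001, -0.001]), 'tau': array([-0.0000e+00, -6.1263e+01, -2.5819e+01,  6.9000e-02,  4.8000e-02,
       -0.0000e+00]), 'eef_pos': array([174.321, 600.029, 291.653]), 'tcp_rot': array([-3.14 , -0.   ,  2.859]), 'ft_force': array([-0.148, -0.005,  0.169]), 'moment': array([ 0.022, -0.04 ,  0.024]), 'grip_force': np.float64(0.0), 'opening': np.float64(1.002)}
side pivot 0.86 [305. 242.] 1114.5046 [ 572. -171.   10.]
side knob 0.61 [272. 226.] 1037.3673 [ 487. -189.   82.]
side quadrant 0.7 [294. 263.] 1014.1818 [ 508. -257.   27.]
side strip_mid 0.55 [312. 220.] 1089.9999 [ 588. -175.   67.]
side pencil 0.67 [339. 284.] 986.8255 [ 575. -332.    2.]
side cork_block 0.64 [246. 205.] 1229.3821 [496.  14.  33.]
top pivot 0.73 [300. 219.] 1131.3701 [ 533. -162.  101.]
top knob 0.69 [305. 240.] 1120.5273 [ 481. -175.   99.]
top quadrant 0.71 [293. 235.] 1207.1749 [ 507. -147.   17.]
top strip_mid 0.97 [297. 198.] 1174.3057 [ 591. -152.   70.]
top pencil 0.57 [365. 217.] 1225.5363 [ 565. -329.    9.]
top cork_block 0.89 [213. 234.] 1193.0308 [498.  53.  33.]
```

```bash
python3 - <<'E'
import cv2,numpy as np
t=cv2.imread("pics/top.png")[150:290,180:400]; s=cv2.imread("pics/side.png")[160:320,180:400]
a=cv2.resize(t,(660,420)[:2],interpolation=cv2.INTER_CUBIC)
cv2.imwrite("pics/topc.png",a); cv2.imwrite("pics/sidec.png",cv2.resize(s,(770,560),interpolation=cv2.INTER_CUBIC))
from h import *
c=dict(np.load("top.npz"))
# all points with height 96..106 near knob
P=[]
for v in range(195,260):
  for u in range(260,340):
    d=c["z_map"][v,u]
    if d>0:
      p=world(c,u,v,d=d); P.append([*p,u,v])
P=np.array(P)
k=P[(P[:,2]>94)&(P[:,2]<106)&(P[:,0]<505)]
print(len(k),k.mean(0),k.min(0),k.max(0))
g=P[(P[:,2]>96)&(P[:,2]<110)&(P[:,0]>505)&(P[:,0]<580)]
for q in g[::3]:print(np.round(q))
E
```

```text
82 [ 480.71908414 -172.22834486   99.88747093  303.90243902  240.47560976] [ 469.90305825 -184.17498163   94.31838331  299.          236.        ] [ 492.26170768 -160.78684737  105.02644886  309.          245.        ]
[ 536. -156.  103.  298.  217.]
[ 537. -163.  100.  301.  217.]
[ 536. -175.  105.  306.  217.]
[ 534. -158.   99.  299.  218.]
[ 534. -168.  103.  303.  218.]
[ 534. -175.  105.  306.  218.]
[ 530. -158.  106.  299.  219.]
[ 533. -168.   96.  303.  219.]
[ 532. -175.  104.  306.  219.]
[ 528. -158.  104.  299.  220.]
[ 530. -168.   97.  303.  220.]
[ 529. -175.  105.  306.  220.]
[ 526. -159.  101.  299.  221.]
[ 527. -170.  102.  304.  221.]
[ 525. -161.   97.  300.  222.]
```

View pics/topc.png

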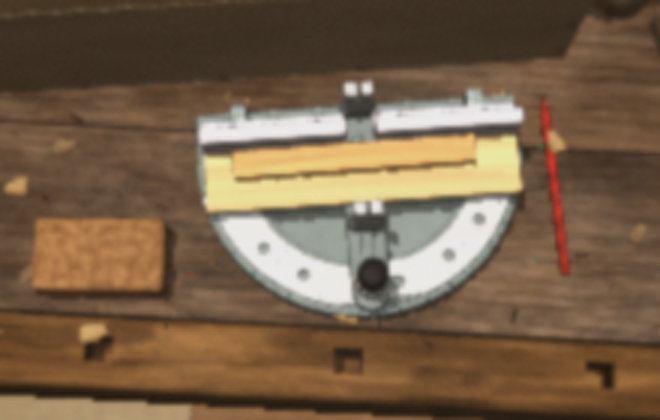

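View pics/sidec.png

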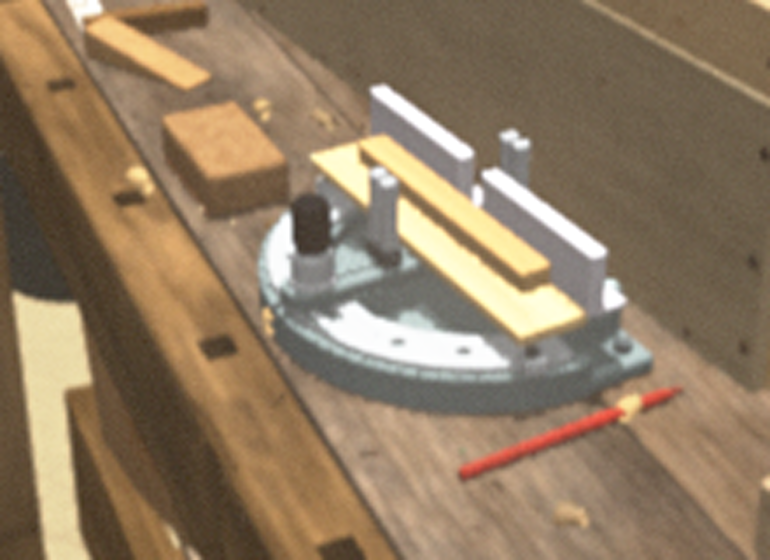

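Top crop: knob at crop (373,274), left holes at (304,274) and (264,248), right holes at (449,254) and (479,218). The cork block is left, the pencil right, and the strip lies on the bed.

```bash
python3 - <<'E'
from h import *
from scipy.optimize import least_squares
c=dict(np.load("top.npz"))
H=[world(c,180+x/3-.33,150+y/3-.33,z=29)[:2] for x,y in [(304,274),(264,248),(449,254),(479,218)]]
k=world(c,180+373/3-.33,150+274/3-.33,z=100)[:2]; 
print("holes",np.round(H,1),"knob",k)
pts=np.array(H+[k,k])
f=lambda q:np.hypot(*(pts-q).T)-115
s=least_squares(f,[590,-160]); q=s.x; print("pivot",q,s.fun)
for n,p in zip("L1 L2 R1 R2 K K".split(),pts):
    d=p-q; print(n,np.degrees(np.arctan2(d[1],-d[0])))
# fence direction: front strip edges / bed front edge corners z=54
a=world(c,180+207/3,150+211/3,z=54);b=world(c,180+522/3,150+191/3,z=54);print("bed",a,b,np.degrees(np.arctan2(*(a-b)[[0,1]])))
E
```

```text
holes [[ 489.1 -117.5]
 [ 509.3  -83. ]
 [ 512.3 -237.2]
 [ 544.3 -261.3]] knob [ 479.45321759 -172.51309509]
pivot [ 594.99313287 -158.74415139] [-1.34347514 -0.60626684 -1.01612096 -0.57013713  1.35744855  1.35744855]
L1 21.280414606991165
L2 41.48697956779414
R1 -43.493963470787904
R2 -63.69561862051916
K -6.795913822527927
K -6.795913822527927
bed [532.15689571 -36.33853471  54.        ] [ 562.51414474 -294.20439813   54.        ] -6.714239369232085
```

>>> jog_arm(
  motion=[
    [0,0,0,-45,-32,0,95],
    [0,0,0,-45,-32,0,95],
    [0,0,0,-45,-32,0,95],
    [0,0,0,-45,-32,0,95],
    [0,0,0,-45,-32,0,95],
    [0,0,0,-45,-32,0,95],
    [0,0,0,-45,-32,0,95],
    [0,0,0,-45,-32,0,95],
  ],
)

```text
t: 1.7
eef_pos: [449.6, 252.4, 292.5]
tcp_rot: [3.141, 0.0, 2.859]
ft_force: [0.7, -0.5, -0.2]
opening: 1.0
grip_force: 0.0
```

```bash
cat >> h.py <<'E'
from scipy.spatial.transform import Rotation as Ro
def to(x,y,z,yaw=None):
    s=env.state(); R=Ro.from_euler("xyz",s["tcp_rot"]); p=np.array([x,y,z])-s["eef_pos"]
    print("t",round(float(s["t"]),2),"pos",np.round(s["eef_pos"],1),"rpy",np.round(np.degrees(s["tcp_rot"]),1),"F",np.round(s["ft_force"],1),"M",np.round(s["moment"],2),"open",round(float(s["opening"]),3),"shift in tool",np.round(R.inv().apply(p),1))
E
python3 -c "
from h import *
to(480,-172,292)"
```

```text
t 1.7 pos [449.6 252.4 292.5] rpy [180.    0.  163.8] F [ 0.7 -0.5 -0.2] M [0.04 0.02 0.  ] open 1.0 shift in tool [-147.6 -399.     0.4]
```

>>> jog_arm(
  motion=[
    [0,0,0,-18.5,-50,0,95],
    [0,0,0,-18.5,-50,0,95],
    [0,0,0,-18.5,-50,0,95],
    [0,0,0,-18.5,-50,0,95],
    [0,0,0,-18.5,-50,0,95],
    [0,0,0,-18.5,-50,0,95],
    [0,0,0,-18.5,-50,0,95],
    [0,0,0,-18.5,-50,0,95],
    [0,0,-10,0,0,0,95],
    [0,0,-10,0,0,0,95],
  ],
)

```text
t: 2.95
eef_pos: [479.0, -172.3, 292.1]
tcp_rot: [3.141, -0.0, -3.071]
ft_force: [-0.2, -0.9, -1.2]
opening: 0.994
grip_force: 0.0
```

>>> jog_arm(
  motion=[
    [0,0,-3,0,0,0,95],
    [0,0,0,0,0,0,95],
  ],
)

```text
t: 3.2
eef_pos: [479.2, -171.5, 292.3]
tcp_rot: [3.142, 0.0, -3.024]
ft_force: [-0.1, 0.3, 0.1]
opening: 1.0
grip_force: 0.0
```

```bash
python3 - <<'E'
from h import *
to(480,-172,146)
c=env.read_camera("wrist"); np.savez("wrist.npz",**c); cv2.imwrite("pics/wrist.png",c["color"][:,:,::-1])
T=np.linalg.inv(c["world_to_cam"]);print(T.round(1))
for t in ["knob","quadrant","pivot"]:
    for r in env.recognise("wrist",t)[:2]:print(t,r,world(c,*r["location"],z=100))
E
```

```text
t 3.2 pos [ 479.2 -171.5  292.3] rpy [ 180.     0.  -173.2] F [-0.1  0.3  0.1] M [ 0.08  0.05 -0.02] open 1.0 shift in tool [ -0.8  -0.5 146.3]
[[-1.000e-01 -9.000e-01 -3.000e-01  3.943e+02]
 [ 1.000e+00 -1.000e-01 -0.000e+00 -1.818e+02]
 [-0.000e+00 -3.000e-01  1.000e+00  3.848e+02]
 [ 0.000e+00  0.000e+00  0.000e+00  1.000e+00]]
knob {'location': [275.9, 201.4], 'score': 0.8} [ 478.33322568 -173.76910305  100.        ]
quadrant {'location': [291.0, 204.2], 'score': 0.64} [ 479.21994125 -161.33242022  100.        ]
pivot {'location': [273.9, 235.0], 'score': 0.9} [ 507.50944451 -171.99103753  100.        ]
```

View pics/wrist.png

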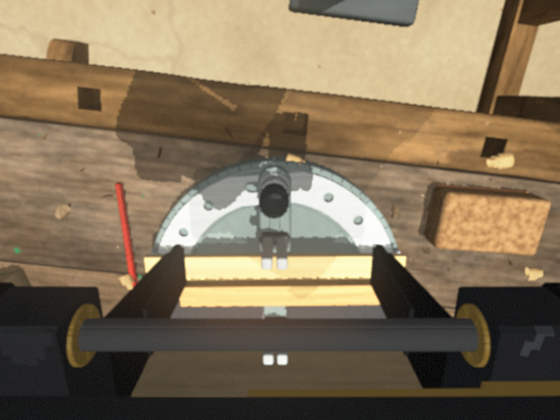

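Wrist view: knob top at about (275,202), left holes at (329,198) and (358,219), right holes at (208,205) and (183,232); fingers are aligned across the arm.

```bash
python3 - <<'E'
from h import *
from scipy.optimize import least_squares
c=dict(np.load("wrist.npz")); g=cv2.cvtColor(c["color"],cv2.COLOR_RGB2GRAY).astype(float)
H=[]
for x,y in [(329,198),(358,219),(208,205),(183,232)]:
    w=g[y-6:y+7,x-6:x+7]; m=np.clip(np.median(w)-25-w,0,None); yy,xx=np.mgrid[y-6:y+7,x-6:x+7]; m*=np.hypot(xx-x,yy-y)<6
    u,v=(m*xx).sum()/m.sum(),(m*yy).sum()/m.sum(); H.append(world(c,u,v,z=29)[:2]); print(u,v,H[-1])
pts=[]
for v in range(170,225):
  for u in range(250,300):
    p=world(c,u,v,d=c["z_map"][v,u])
    if 96<p[2]<104 and p[0]<500: pts.append(p)
pts=np.array(pts);print(len(pts),pts.mean(0),pts.min(0),pts.max(0))
k=(pts.min(0)+pts.max(0))[:2]/2
P=np.array(H+[k]); s=least_squares(lambda q:np.hypot(*(P-q).T)-115,[590,-160]);q=s.x;print(q,s.fun)
a=[np.degrees(np.arctan2(p[1]-q[1],-(p[0]-q[0]))) for p in P];print(a,np.array(a)-a[-1])
E
```

```text
328.45171149144255 198.53789731051344 [ 489.94928899 -119.50390556]
358.3646833013436 220.97840690978887 [509.97837462 -85.13494701]
209.37543859649122 202.4280701754386 [ 508.41146745 -238.4988792 ]
182.54965920155794 233.0618305744888 [ 544.97780339 -264.08627715]
624 [ 481.36404329 -175.76305307   99.63365629] [ 469.65604424 -187.27090019   96.0484155 ] [ 493.85765418 -163.860564    102.21032918]
[ 595.94024459 -162.05665936] [-0.78607999  0.35333944  1.20972335 -0.95082938 -0.02025036]
[np.float64(21.874243207268663), np.float64(41.82330153882987), np.float64(-41.13195235129064), np.float64(-63.4584797446695), np.float64(-6.747316532387742)] [ 28.62155974  48.57061807 -34.38463582 -56.71116321   0.        ]
```

>>> jog_arm(
  motion=[
    [0,0,0,-1.5,-2.7,25,95],
    [0,0,0,0,0,40,95],
    [0,0,0,0,0,40,95],
    [0,0,0,0,0,30,95],
    [0,0,0,0,0,10,60],
    [0,0,0,0,0,0,34],
    [0,0,0,0,0,0,34],
    [0,0,0,0,0,0,34],
    [0,0,0,0,0,0,34],
  ],
)

```text
t: 4.53
eef_pos: [481.1, -174.1, 147.8]
tcp_rot: [-3.141, 0.001, -3.023]
ft_force: [-0.1, 0.2, 0.1]
opening: 0.531
grip_force: 0.0
```

```bash
python3 - <<'E'
from h import *
to(481,-174,147)
print(env.state()["joints"].round(2))
c=env.read_camera("wrist"); np.savez("w2.npz",**c); cv2.imwrite("pics/w2.png",c["color"][:,:,::-1])
T=np.linalg.inv(c["world_to_cam"]);print(T.round(2))
E
```

```text
t 4.53 pos [ 481.1 -174.1  147.8] rpy [-1.800e+02  1.000e-01 -1.732e+02] F [-0.1  0.2  0.1] M [ 0.09 -0.02 -0.06] open 0.531 shift in tool [0.1 0.1 0.8]
[-0.48  0.54  1.98  0.    0.63 -2.17]
[[-1.2000e-01 -9.5000e-01 -3.0000e-01  3.9622e+02]
 [ 9.9000e-01 -1.1000e-01 -3.0000e-02 -1.8434e+02]
 [-0.0000e+00 -3.0000e-01  9.5000e-01  2.4023e+02]
 [ 0.0000e+00  0.0000e+00  0.0000e+00  1.0000e+00]]
```

View pics/w2.png

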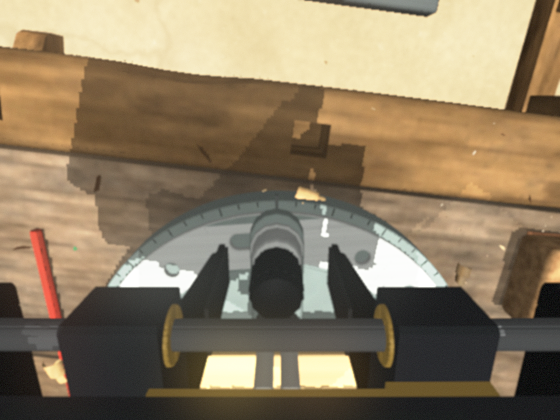

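Knob (columns 250–303, centre ~277) sits midway between the finger tips (224/330). Closing in steps, watching the force.

>>> jog_arm(
  motion=[
    [0,0,0,0,0,0,30],
    [0,0,0,0,0,0,28],
    [0,0,0,0,0,0,27],
    [0,0,0,0,0,0,27],
  ],
)

```text
t: 5.08
eef_pos: [481.0, -174.0, 147.2]
tcp_rot: [3.141, -0.0, -3.023]
ft_force: [0.4, 0.4, 0.2]
opening: 0.283
grip_force: 0.0
```

>>> jog_arm(
  motion=[
    [0,0,0,0,0,0,26],
    [0,0,0,0,0,0,26],
  ],
)

```text
t: 5.32
eef_pos: [481.0, -174.0, 147.2]
tcp_rot: [3.142, 0.0, -3.023]
ft_force: [-0.4, 0.3, 0.5]
opening: 0.274
grip_force: 0.0
```

>>> jog_arm(
  motion=[
    [0,0,0,0,0,0,25],
    [0,0,0,0,0,0,25],
  ],
)

```text
t: 5.58
eef_pos: [481.0, -174.2, 147.2]
tcp_rot: [-3.141, 0.0, -3.023]
ft_force: [-0.6, -2.1, -1.0]
opening: 0.268
grip_force: 1.1
```

>>> jog_arm(
  motion=[
    [0,0,0,0,-0.6,0,25],
    [0,0,0,0,0,0,25],
  ],
)

```text
t: 5.82
eef_pos: [481.0, -174.5, 147.2]
tcp_rot: [3.141, -0.0, -3.023]
ft_force: [0.4, -0.4, -0.7]
opening: 0.265
grip_force: 0.0
```

>>> jog_arm(
  motion=[
    [0,0,0,0,0,0,24.4],
    [0,0,0,0,0,0,24.4],
  ],
)

```text
t: 6.08
eef_pos: [481.0, -174.6, 147.2]
tcp_rot: [3.141, 0.0, -3.023]
ft_force: [0.0, -0.3, 0.3]
opening: 0.254
grip_force: 0.2
```

Centred. Grip fully.

>>> jog_arm(
  motion=[
    [0,0,0,0,0,0,22],
    [0,0,0,0,0,0,18],
    [0,0,0,0,0,0,18],
  ],
)

```text
t: 6.45
eef_pos: [481.0, -174.6, 147.2]
tcp_rot: [3.142, 0.0, -3.023]
ft_force: [-0.4, -1.3, -1.0]
opening: 0.247
grip_force: 30.0
```

>>> jog_arm(
  motion=[
    [0,0,0,0,0,-2,18],
    [0,0,0,0,0,-2,18],
  ],
)

```text
t: 6.7
eef_pos: [481.0, -174.6, 151.1]
tcp_rot: [3.141, -0.0, -3.023]
ft_force: [1.1, -1.1, -6.8]
opening: 0.246
grip_force: 30.0
```

>>> jog_arm(
  motion=[
    [0,0,0,0,0,-2,18],
    [0,0,0,0,0,-2,18],
    [0,0,0,0,0,-2,18],
    [0,0,0,0,0,-2,18],
    [0,0,0,0,0,-1.5,18],
    [0,0,0,0,0,0,18],
    [0,0,0,0,0,0,18],
  ],
)

```text
t: 7.58
eef_pos: [481.0, -174.6, 160.7]
tcp_rot: [3.142, -0.0, -3.023]
ft_force: [1.5, -1.8, -9.3]
opening: 0.248
grip_force: 30.0
```

```bash
python3 - <<'E'
from h import *
to(481,-174,147)
c=env.read_camera("side"); cv2.imwrite("pics/s2.png",cv2.resize(c["color"][170:270,210:350,::-1],(784,560),interpolation=cv2.INTER_CUBIC))
# rows: per 3 deg of swing, tool turns +3 about its z (yaw decreases); chord in tool frame
# tool x = (cos psi,sin psi) is along pivot-frame -x at square => radial outward, tool y = tangential left
R=115
for d in (1,2,3): 
    a=np.radians(d);print(d,"shift x,y before turn",R*(np.cos(a)-1),R*np.sin(a),"mid",R*2*np.sin(a/2))
E
```

```text
t 7.58 pos [ 481.  -174.6  160.7] rpy [ 180.    -0.  -173.2] F [ 1.5 -1.8 -9.3] M [-0.38 -0.16 -0.02] open 0.248 shift in tool [-0.1  0.6 13.7]
1 shift x,y before turn -0.017515057015004 2.007026740287604 mid 2.007103164626005
2 shift x,y before turn -0.07005489280398736 4.013442120787611 mid 4.014053480575208
3 shift x,y before turn -0.15760350322400918 6.018634967938541 mid 6.020698110810825
```

View pics/s2.png

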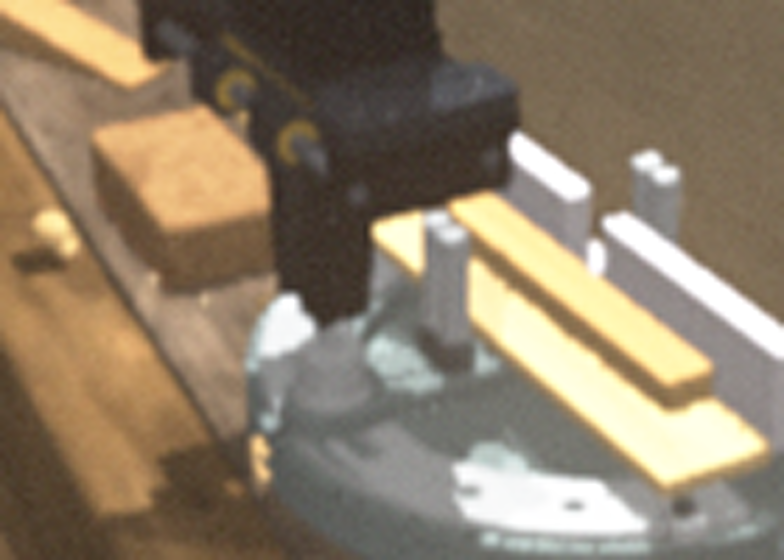

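The knob is gripped and drawn with the housing staying put below. Swinging left.

>>> jog_arm(
  motion=[
    [0,0,2,-0.07,4,0,18],
    [0,0,2,-0.07,4,0,18],
    [0,0,2,-0.07,4,0,18],
    [0,0,2,-0.07,4,0,18],
  ],
)

```text
t: 8.12
eef_pos: [480.2, -158.5, 160.6]
tcp_rot: [3.141, -0.0, 3.12]
ft_force: [1.7, -2.4, -9.7]
opening: 0.247
grip_force: 30.0
```

```bash
python3 - <<'E'
from h import *
def kp(a): 
    # circle through start (481,-174.6), heading -6.75
    b=np.radians(a-6.75); c=np.array([481,-174.6])+115*np.array([np.cos(np.radians(6.75)),np.sin(np.radians(6.75))]); return c+115*np.array([-np.cos(b),np.sin(b)])
print(kp(8),kp(23.5)); to(*kp(8),160.7)
E
```

```text
[ 480.23023944 -158.57448751] [ 485.08216606 -127.94062846]
t 8.12 pos [ 480.2 -158.5  160.6] rpy [180.   -0.  178.7] F [ 1.7 -2.4 -9.7] M [-0.39 -0.22  0.09] open 0.247 shift in tool [-0.  -0.1 -0.1]
```

>>> jog_arm(
  motion=[
    [0,0,2,-0.07,4,0,18],
    [0,0,2,-0.07,4,0,18],
    [0,0,2,-0.07,4,0,18],
    [0,0,2,-0.07,4,0,18],
    [0,0,2,-0.07,4,0,18],
    [0,0,2,-0.07,4,0,18],
    [0,0,2,-0.07,4,0,18],
    [0,0,1.5,-0.04,3,0,18],
    [0,0,0,0,0,0,18],
    [0,0,0,0,0,0,18],
  ],
)

```text
t: 9.38
eef_pos: [484.9, -127.8, 160.6]
tcp_rot: [3.141, -0.001, 2.851]
ft_force: [0.9, 3.1, -10.4]
opening: 0.247
grip_force: 30.0
```

>>> jog_arm(
  motion=[
    [0,0,0,0,0,1,18],
    [0,0,0,0,0,0.7,18],
    [0,0,0,0,0,0,18],
  ],
)

```text
t: 9.75
eef_pos: [484.9, -128.0, 158.9]
tcp_rot: [3.141, -0.001, 2.85]
ft_force: [-0.7, 4.1, -8.1]
opening: 0.249
grip_force: 30.0
```

```bash
python3 -c "
from h import *
to(485.08,-127.94,159)"
```

```text
t 9.75 pos [ 484.9 -128.   158.9] rpy [180.   -0.  163.3] F [-0.7  4.1 -8.1] M [ 0.74 -0.1   0.19] open 0.249 shift in tool [-0.2  0.1 -0.1]
```

>>> jog_arm(
  motion=[
    [0,0,0,0,0,0.4,18],
    [0,0,0,0,0,0,18],
  ],
)

```text
t: 10.0
eef_pos: [484.9, -128.0, 158.5]
tcp_rot: [3.141, -0.001, 2.85]
ft_force: [-0.4, 4.2, -8.7]
opening: 0.25
grip_force: 30.0
```

>>> jog_arm(
  motion=[
    [0,0,0,0,0,0.3,18],
    [0,0,0,0,0,0,18],
  ],
)

```text
t: 10.25
eef_pos: [484.9, -128.0, 158.3]
tcp_rot: [3.141, -0.0, 2.85]
ft_force: [-1.1, 4.2, -8.5]
opening: 0.247
grip_force: 30.0
```

>>> jog_arm(
  motion=[
    [0,0,0,0,0,0.2,18],
    [0,0,0,0,0,0,18],
  ],
)

```text
t: 10.5
eef_pos: [484.9, -128.0, 158.2]
tcp_rot: [3.141, -0.0, 2.85]
ft_force: [-2.2, 4.7, -6.5]
opening: 0.251
grip_force: 30.0
```

>>> jog_arm(
  motion=[
    [0,0,0,0,0,0.2,18],
    [0,0,0,0,0,0,18],
  ],
)

```text
t: 10.75
eef_pos: [485.0, -128.0, 158.1]
tcp_rot: [3.142, -0.0, 2.85]
ft_force: [-3.0, 5.2, -3.8]
opening: 0.244
grip_force: 30.0
```

Pin is down on the plate. Ease the fingers open and feel leftward.

>>> jog_arm(
  motion=[
    [0,0,0,0,0,0,25],
    [0,0,0,0,0,0,27],
    [0,0,0,0,0,0,27],
  ],
)

```text
t: 11.12
eef_pos: [485.5, -128.4, 158.3]
tcp_rot: [-3.141, 0.001, 2.85]
ft_force: [-0.9, 0.3, -0.6]
opening: 0.282
grip_force: 0.0
```

>>> jog_arm(
  motion=[
    [0,0,0.25,0,0.5,0,27],
    [0,0,0.25,0,0.5,0,27],
    [0,0,0.25,0,0.5,0,27],
    [0,0,0.25,0,0.5,0,27],
    [0,0,0.25,0,0.5,0,27],
    [0,0,0.25,0,0.5,0,27],
  ],
)

```text
t: 11.88
eef_pos: [485.9, -125.6, 157.9]
tcp_rot: [-3.141, 0.0, 2.824]
ft_force: [-1.1, -5.4, 0.3]
opening: 0.286
grip_force: 2.8
```

>>> jog_arm(
  motion=[
    [0,0,0.25,0,0.5,0,27],
    [0,0,0.25,0,0.5,0,27],
    [0,0,0.25,0,0.5,0,27],
  ],
)

```text
t: 12.25
eef_pos: [486.4, -124.2, 157.9]
tcp_rot: [-3.141, 0.0, 2.811]
ft_force: [-1.6, -5.7, 0.2]
opening: 0.286
grip_force: 2.9
```

>>> jog_arm(
  motion=[
    [0,0,0.25,0,0.5,0,27],
    [0,0,0.25,0,0.5,0,27],
    [0,0,0.25,0,0.5,0,27],
    [0,0,0.25,0,0.5,0,27],
  ],
)

```text
t: 12.75
eef_pos: [487.0, -122.3, 157.9]
tcp_rot: [-3.141, 0.0, 2.793]
ft_force: [-1.8, -3.8, -1.0]
opening: 0.286
grip_force: 2.3
```

>>> jog_arm(
  motion=[
    [0,0,0.25,0,0.5,0,27],
    [0,0,0.25,0,0.5,0,27],
  ],
)

```text
t: 13.0
eef_pos: [487.4, -121.3, 157.8]
tcp_rot: [-3.141, -0.0, 2.784]
ft_force: [-1.9, -5.2, -2.0]
opening: 0.284
grip_force: 2.6
```

>>> jog_arm(
  motion=[
    [0,0,0.25,0,0.5,0,27],
    [0,0,0.25,0,0.5,0,27],
  ],
)

```text
t: 13.25
eef_pos: [487.7, -120.1, 157.7]
tcp_rot: [-3.142, -0.0, 2.776]
ft_force: [-1.5, -4.5, -3.0]
opening: 0.288
grip_force: 2.3
```

>>> jog_arm(
  motion=[
    [0,0,0.25,0,0.5,0,27],
  ],
)

```text
t: 13.38
eef_pos: [487.9, -119.5, 157.8]
tcp_rot: [3.142, -0.0, 2.771]
ft_force: [-1.2, -3.8, -3.7]
opening: 0.284
grip_force: 2.3
```

>>> jog_arm(
  motion=[
    [0,0,0.25,0,0.5,0,27],
  ],
)

```text
t: 13.5
eef_pos: [488.2, -118.9, 158.0]
tcp_rot: [3.141, -0.0, 2.767]
ft_force: [0.4, -0.4, -0.0]
opening: 0.282
grip_force: 0.0
```

>>> jog_arm(
  motion=[
    [0,0,0,0,0,0,27],
    [0,0,0,0,-1,0,32],
    [0,0,0,0,0,0,34],
  ],
)

```text
t: 13.88
eef_pos: [487.8, -120.0, 158.0]
tcp_rot: [3.141, 0.0, 2.767]
ft_force: [0.9, -0.1, -0.7]
opening: 0.35
grip_force: 0.0
```

```bash
python3 - <<'E'
from h import *
to(485,-128,159)
c=env.read_camera("wrist"); np.savez("w3.npz",**c)
P=np.array([[*world(c,u,v,d=c["z_map"][v,u]),u,v] for v in range(200,330,2) for u in range(240,310,2) if c["z_map"][v,u]>0 and c["color"][v,u].max()<60])
P=P[(np.hypot(P[:,0]-489,P[:,1]+119)<14)&(P[:,2]>60)]
print(len(P),np.percentile(P[:,2],[2,50,98]).round(1),P[P[:,2]>np.percentile(P[:,2],98)-4].mean(0).round(1))
cv2.imwrite("pics/w3.png",c["color"][:,:,::-1])
E
```

```text
t 13.88 pos [ 487.8 -120.   158. ] rpy [180.    0.  158.5] F [ 0.9 -0.1 -0.7] M [ 0.06  0.03 -0.03] open 0.35 shift in tool [-0.3 -8.4 -1. ]
668 [ 73.4  99.1 101.1] [ 487.  -120.6   99.8  277.8  284.4]
```

View pics/w3.png

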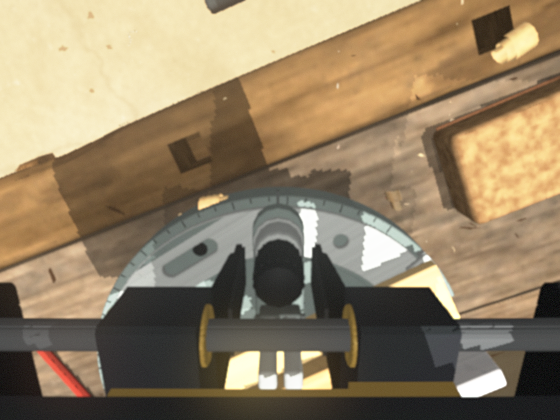

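The knob top is back at about 100 mm, so the pin is home. The square hole shows at (200,250), the next hole beyond at (341,241). Opening and retreating upward.

>>> jog_arm(
  motion=[
    [0,0,0,0,0,0,45],
    [0,0,0,0,0,0,55],
    [0,0,0,0,0,0,55],
    [0,0,0,0,0,-20,60],
    [0,0,0,0,0,-40,60],
    [0,0,0,0,0,-40,60],
    [0,0,0,0,0,-40,60],
    [0,0,0,0,0,0,60],
  ],
)

```text
t: 14.92
eef_pos: [488.3, -120.2, 300.5]
tcp_rot: [3.141, 0.005, 2.767]
ft_force: [1.1, -0.3, -1.1]
opening: 0.632
grip_force: 0.0
```

```bash
python3 - <<'E'
from h import *
to(485,-128,159)
c=env.read_camera("wrist")
P=np.array([world(c,u,v,d=c["z_map"][v,u]) for v in range(130,300) for u in range(230,330) if c["z_map"][v,u]>0])
P=P[(np.hypot(P[:,0]-487,P[:,1]+120.5)<16)&(P[:,2]>90)&(P[:,2]<115)]
print(len(P),np.percentile(P[:,2],[50,90]),((P.min(0)+P.max(0))/2).round(1))
c=env.read_camera("top")
for t in ["strip_mid","pencil","cork_block"]:
    for r in env.recognise("top",t)[:1]:
        print(t,r, world(c,*r["location"],d=c["z_map"][int(r["location"][1]),int(r["location"][0])]).round())
E
```

```text
t 14.93 pos [ 488.3 -120.2  300.5] rpy [180.    0.3 158.6] F [ 1.1 -0.3 -1.1] M [-0.02 -0.02 -0.01] open 0.632 shift in tool [  1.   -8.5 141.5]
680 [ 99.76212778 100.90353295] [ 488.2 -121.8   96.3]
strip_mid {'location': [329.2, 198.0], 'score': 0.43} [ 595. -231.   68.]
cork_block {'location': [194.6, 226.8], 'score': 0.47} [513. 100.  35.]
```

```bash
python3 -c "
from cell import env
print(env.job_done())"
```

```text
the job is handed in; nothing more can be done
None
```

I handed the job in at about 15 s with the index pin home in the first hole to the left (arm about 27.5°, knob top back at 100 mm) and the gripper clear. The robot arm partly hid the strip, pencil and cork block in the last view, so I could not re-measure them, and no verdict was returned.

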